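Latch the wheel kit and find the full tin by feel

ROBOT

A 6-joint arm with a two-finger parallel gripper is mounted at the origin on the work surface. World frame = base frame: x ahead of the robot, y to its left, z up, the work surface at z = 0. Lengths are in m, angles in rad, forces in N, time in s.
With the tool pointing down it reaches from about 0.35 to 0.775 m from the base axis. Payload 5.5 kg.
Tool frame: the origin (TCP) lies midway between the tips of the shut fingers; the grasp point (between the pads) lies grasp_offset behind it (grasp_offset is the distance from the TCP to the grasp point, in m); z points along the fingers, y is the line along which they close (so a half turn about z gives the same grasp; the last joint's range is limited). The gripper opens to 85 mm and grips with 20 to 120 N. Pads are 22 mm wide; open, the fingers measure 114 mm over their backs; the gripper's body (76 mm by 85 mm) begins 54 mm behind the grasp point. The pads swing forward as they close: fully open they stand 13 mm farther back than shut.
Start: joints at [-1.315, 0.313, 0.046, 1.304, 0, 1.431], TCP at [0.222, -0.531, 0.196] pointing down, gripper open.
Joint ranges: [-2.76, 2.76], [-0.86, 1.69], [-1.03, 1.26], [-2.2, 2.34], [-1.47, 1.5], [-3.14, 3.14]. Speed limits (rad/s): [2.57, 2.57, 3.14, 3.14, 3.14, 3.14].

INTERFACE

Orientations are given as a unit quaternion [w, x, y, z].
In Python, from workcell import * gives the robot as it stands.
- The arm moves only by the tool step_arm, never from a script. Its argument "deltas" is a list of rows, each a list of 7 numbers: the shift along the world's x, y, z in mm, then the turn, a rotation vector about the world's x, y, z in degrees, then the gripper's target within -1 to 1 (fully open at 1, half-way at 0, shut at -1). A call has 1 to 5 rows; each row shifts and turns the commanded pose from where the row before left it; what a row does not reach is not made up. A row lasts 1/10 s, in which the tool goes at most 50 mm and 8.59 degrees, less where a joint would pass 70% of its speed; a pose out of reach is approached as far as the arm can. A call is refused whole if a number of a shift passes 50 or a number of a turn 8.59, either way. A call with a gripper value outside its range is refused whole. The fingers move at their own pace and stop on an object; "newtons" is the grip in N (left out, the last holds). Time passes only in rows, so rows that do not move let the fingers close. It gives the time, the measured TCP pose, the force, the opening and the grip force at its end, in the units of the state.
- get_state(): the state, without advancing time (a new reading comes with each control period).
- read_camera(name): name is "side" or "top" or "wrist"; returns a dict with "image" (384x512x3 uint8, red, green, blue), "z_map" (384x512 float32, m along the optical axis (not along the pixel's ray), 0 where there is no reading), "K" (3x3 intrinsics, pixels), "world_from_camera" (4x4, takes a point from camera to world coordinates). Camera axes: x right, y down, z forward; pixel columns grow to the right and rows downward; lengths in m; the calibration is good to about 2 mm. The wrist camera is an equidistant fisheye: a pixel r from the principal point sees the ray r / f radians off the axis. A picture is of the moment at which its call begins.
- hand_in(): hands the job in; it is judged then, once.
The state is a dict: "clock": time; "joint_pos": joint angles; "qvel": joint speeds; "tau": joint torques, N m; "tcp_pos": TCP position; "orientation": TCP orientation; "wrist_force": force on the tool from outside, world axes, zero at the start; "ft_torque": the same for the moment, N m; "finger_gap": finger opening in m; "grip_force": force on a finger pad.
Only numpy, scipy, OpenCV 4.12 (cv2) and the standard library are available. Lean on these libraries where they do the work, as an engineer would, in place of code of your own. Each camera call takes 0.05 s, during which the arm holds its last target. There are 200 camera calls.

TASK

Get the wheel kit ready to hand over: first swing the hinged keeper bar on the kit tray shut, fully home into its spring detent, so that the wheel, bearings and spacer stay in. Then heft the three identical closed tins to find by feel the heaviest one, the full tin that goes with the kit, and finish holding it upright in the gripper, its underside at least 15 cm above the bench, still gripping it at the end. Leave the other two tins standing upright on the bench and do not disturb the glass jar, the skate tool or the kit in the tray.

Things in the scene. Friction and masses are not known exactly. Their poses are not given: they have to be found in the camera images.
- tin_a: one of three identical closed round steel tins, 52 mm diameter (lid rim 53), 64 mm tall, rigid, standing on the bench; origin at the centre of its underside, z up. Packed with solid hardware that shifts by a few mm at most; a tin weighs 0.10 to 0.65 kg, the heaviest at least 0.2 kg more than either other. Which it is changes every time and can only be felt
- tin_b: one of three identical closed round steel tins, 52 mm diameter (lid rim 53), 64 mm tall, rigid, standing on the bench; origin at the centre of its underside, z up. Packed with solid hardware that shifts by a few mm at most; a tin weighs 0.10 to 0.65 kg, the heaviest at least 0.2 kg more than either other. Which it is changes every time and can only be felt
- tin_c: one of three identical closed round steel tins, 52 mm diameter (lid rim 53), 64 mm tall, rigid, standing on the bench; origin at the centre of its underside, z up. Packed with solid hardware that shifts by a few mm at most; a tin weighs 0.10 to 0.65 kg, the heaviest at least 0.2 kg more than either other. Which it is changes every time and can only be felt
- keeper (a joint): keeper bar angle about its vertical hinge, rad: 0 = shut (bar along the tray's +y), grows as it opens clockwise seen from above, to the tray's +x side, up to 1.5. Swings level, stays where left (0.3 N at the knob moves it). A sprung ball resists from 0.08 rad (about 2.5 N), peak at 0.036; past it the bar snaps home against a hard stop at 0. Shut: below 0.025
- keeper_knob (a point): centre of the top of the upright round black knob on the keeper bar (moves with it): 16 mm diameter, 34 mm tall, top 92 mm above the bench, 145 mm from the hinge axis. It stands on the flat bar (16 mm wide, 8 mm thick, top face 58 mm above the bench), which ends 18 mm beyond the knob's axis, with a nose to 25 mm
- keeper_hinge (a point): point on the keeper bar's hinge axis, 58 mm above the bench, at the top face of the bar
- tray: kit tray, fixed: plywood base 90 (x) by 230 (y) by 12 mm; origin at the centre of its underside, z up. On its centre line x = 0: hinge post at y = -85 mm, wheel spindle at -30, bearings' pin at 26, spacer's pin at 56, steel catch block 93 to 111 (36 wide); stop at x = -20 to -8, y = 76 to 94; block and stop reach 58 mm above the bench. With the bar shut its knob is at y = 60
- wheel: clear skate wheel, 52 mm diameter, 32 mm tall, lying flat loose on the tray's spindle; origin at the centre of its underside. Stays where it is; its top is 6 mm below the bar
- jar: glass jar with hinged lid, 88 mm diameter, 120 mm tall, loose; origin at the centre of its underside. Bystander, leave alone
- skate_tool: black T-shaped skate tool lying flat, 116 mm long (x), 78 mm across its head (at +x), up to 16 mm thick, loose; origin under the middle of its shaft. Bystander, leave alone
Not all that is in view belongs to the job. Leave any blue or green look-alike of the tin_c alone.

How it is judged:
By the outcome, as a careful person would: the job done as asked, in the order asked, and still so for the second after the job is handed in, while the arm keeps its last pose, push and grip.
It also fails if it takes over 70 s, if anything falls off the work surface, if the arm or the gripper's body presses on something with over 40 N, if the wrist force passes 120 N, or if a joint passes its speed limit or range.

## Working session

There is one attempt and no reset: what is moved stays moved. The work goes in short steps, Python scripts to look and compute and a tool call to move; the robot and the scene stay as the last step left them, time stands still between calls to the robot, and variables do not carry over. Pictures are saved under pics/ and viewed, at most 10 in all, crops included, and the job is handed in when it is done.

Besides the shell and the picture viewer there is one more tool, called by a JSON object that holds its "name" and its "arguments". step_arm: Moves the arm, as the interface text tells. Its arguments: {"type":"object","properties":{"deltas":{"type":"array","items":{"type":"array","items":{"type":"number"}}},"newtons":{"type":"number"}},"required":["deltas"]}

```bash
mkdir -p pics
cat > h.py <<'E'
from workcell import *
import numpy as np, cv2
def save(name,fn,crop=None,s=1):
    c=read_camera(name); im=c["image"][:,:,::-1]
    np.savez('pics/'+fn+'.npz',z=c["z_map"],K=c["K"],T=c["world_from_camera"],im=im)
    if crop: im=im[crop[1]:crop[3],crop[0]:crop[2]]
    cv2.imwrite('pics/'+fn+'.png',cv2.resize(im,None,fx=s,fy=s,interpolation=cv2.INTER_CUBIC)); return c
def world(fn):
    d=np.load('pics/'+fn+'.npz'); z=d['z'];K=d['K'];T=d['T']
    v,u=np.mgrid[:z.shape[0],:z.shape[1]]
    P=np.stack([(u-K[0,2])/K[0,0]*z,(v-K[1,2])/K[1,1]*z,z],-1)
    return P@T[:3,:3].T+T[:3,3], z>0
E
python3 - <<'E'
from h import *
save("top","t1",s=1.5); save("side","s1",s=1.5)
s=get_state(); print(s)
E
```

```text
{'clock': 0.1, 'joint_pos': array([-1.31461830e+00,  3.13922557e-01,  4.51112743e-02,  1.30362199e+00,
        1.69848110e-05,  1.43118015e+00]), 'qvel': array([-7.37187867e-05, -1.45634377e-03,  1.96309647e-03,  1.77732053e-03,
       -9.42547828e-04, -7.68280200e-04]), 'tau': array([ 2.97866689e-03, -4.81720734e+01,  2.99247444e+01,  1.26351279e-02,
       -1.42922418e-04, -4.19735670e-06]), 'tcp_pos': array([ 0.22154292, -0.53005184,  0.19500731]), 'orientation': array([-8.17576857e-04,  9.80481865e-01,  1.96607839e-01, -3.91963120e-05]), 'wrist_force': array([ 1.09669076, -0.68437895, -0.66404231]), 'ft_torque': array([-0.04859399,  0.00914983,  0.00750821]), 'grip_force': 0.0, 'finger_gap': 0.08540401955903372}
```

View pics/t1.png

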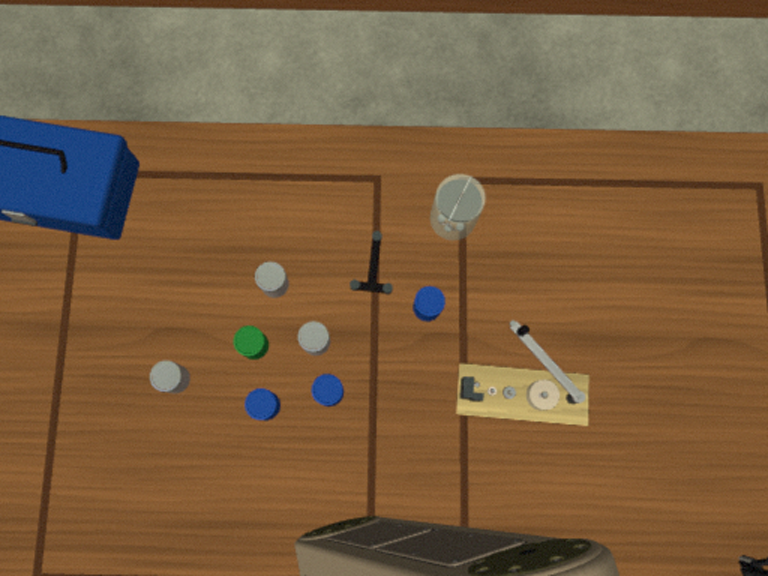

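View pics/s1.png

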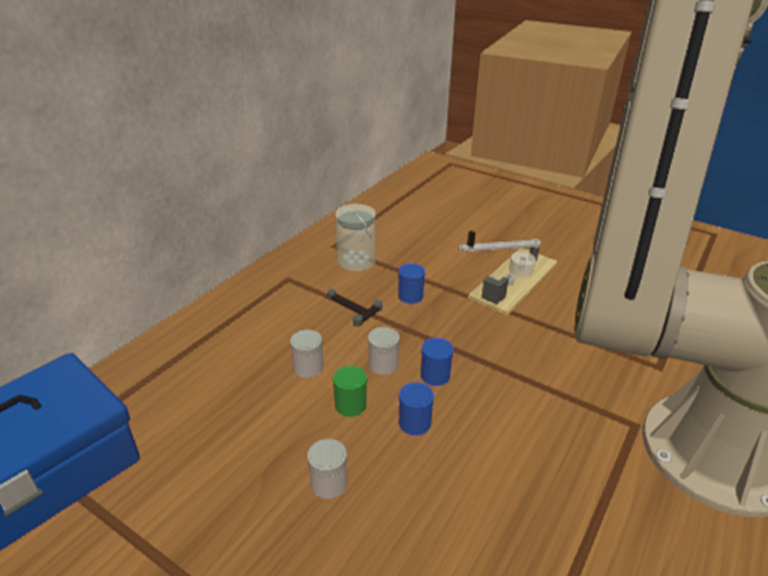

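The top picture (1.5x) shows three bare-steel grey tins at (270,277), (313,337) and (166,376). The green tin at (250,342) and the blue ones at (262,404), (327,389) and (429,302) are look-alikes, so I'll leave them. The knob is at about (520,328), the hinge at (576,398) and the tray centre near (523,394). The jar is at (460,198) and the tool at (373,265).

Run:
```python
from h import *
P,ok=world('t1'); d=np.load('pics/t1.npz'); im=d['im'];K=d['K'];T=d['T']
def ray(u,v,h):
    r=T[:3,:3]@np.array([(u-K[0,2])/K[0,0],(v-K[1,2])/K[1,1],1]); return (T[:3,3]+r*(h-T[2,3])/r[2]).round(4)
v,u=np.mgrid[:384,:512]
for n,x,y in [('t1',270,277),('t2',313,337),('t3',166,376),('green',250,342),('b1',262,404),('b2',327,389),('b3',429,302),('jar',460,198)]:
    m=ok&(np.hypot(u-x/1.5,v-y/1.5)<26)&(P[...,2]>(.058 if n!='jar' else .11))
    q=P[m]; mid=(q.min(0)+q.max(0))/2
    print(n,m.sum(),mid.round(4),(q.max(0)-q.min(0)).round(3))
m=ok&(abs(u-345)<25)&(abs(v-218)<10)&(P[...,2]>.075); print('knob',m.sum(),P[m].mean(0) if m.any() else 0)
print('knob',ray(520/1.5,328/1.5,.092),'hinge',ray(576/1.5,398/1.5,.058))
for c in [(461,364),(589,376),(588,425),(457,414)]: print(ray(c[0]/1.5,c[1]/1.5,.012))
c=im[205:290,300:400]; cv2.imwrite('pics/crop1.png',cv2.resize(c,None,fx=7,fy=7,interpolation=cv2.INTER_CUBIC))
```

```text
t1 306 [0.6338 0.2024 0.064 ] [0.052 0.051 0.012]
t2 329 [0.509  0.1241 0.0651] [0.092 0.052 0.014]
t3 340 [0.4572 0.3694 0.0634] [0.051 0.053 0.01 ]
green 336 [0.5192 0.2335 0.064 ] [0.051 0.052 0.011]
b1 347 [0.4131 0.2069 0.0644] [0.05  0.053 0.012]
b2 335 [0.4392 0.0967 0.065 ] [0.053 0.053 0.014]
b3 320 [ 0.5946 -0.0758  0.0649] [0.051 0.052 0.014]
jar 833 [ 0.765  -0.1221  0.1172] [0.085 0.082 0.014]
knob 37 [ 0.54377107 -0.23138176  0.09035929]
knob [ 0.5454 -0.2258  0.092 ] hinge [ 0.4334 -0.3249  0.058 ]
[ 0.4916 -0.1369  0.012 ]
[ 0.4751 -0.3626  0.012 ]
[ 0.39   -0.3573  0.012 ]
[ 0.4042 -0.1295  0.012 ]
```

View pics/crop1.png

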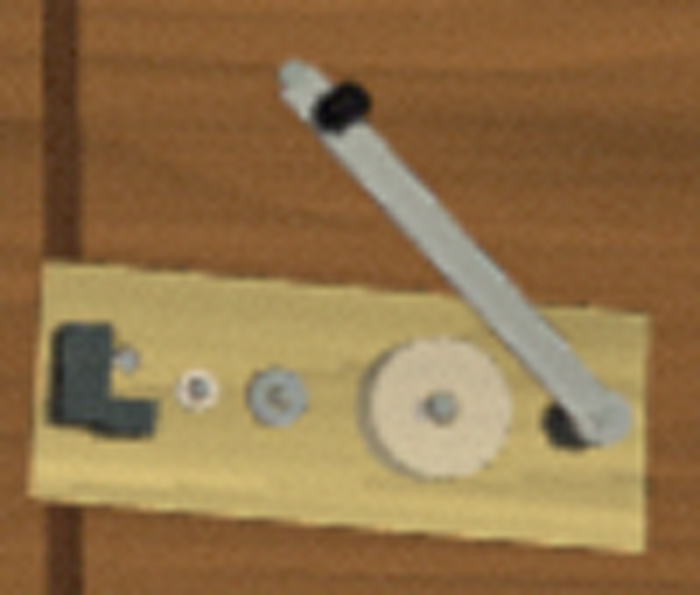

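The grey tins are at about (0.634,0.202), (0.529,0.124) and (0.457,0.369). Fitting the tray puts the hinge near (0.434,-0.331) and the knob near (0.542,-0.232), about 0.76 rad open. I'll move above the knob with the closing line tangential to its swing.

{"name": "step_arm", "arguments": {"deltas": [[32,30,0,0,0,2,0],[32,30,0,0,0,2,0],[32,30,0,0,0,2,0],[32,30,0,0,0,2,0],[32,30,0,0,0,2,0]], "newtons": 20}}

```text
clock: 0.6
tcp_pos: [0.3825, -0.3791, 0.1954]
orientation: [-0.0, 0.959, 0.282, -0.0]
wrist_force: [0.1, 0.0, -0.3]
finger_gap: 0.0424
grip_force: 0.0
```

{"name": "step_arm", "arguments": {"deltas": [[32,30,0,0,0,2,0],[32,30,0,0,0,2,0],[32,30,0,0,0,2,0],[32,30,0,0,0,2,0],[32,30,0,0,0,2,0]]}}

```text
clock: 1.1
tcp_pos: [0.5426, -0.229, 0.1954]
orientation: [-0.0, 0.931, 0.365, -0.0]
wrist_force: [0.0, -1.3, 0.3]
finger_gap: 0.0425
grip_force: 0.0
```

{"name": "step_arm", "arguments": {"deltas": [[0,0,-40,0,0,0,0],[0,0,-10,0,0,0,0],[0,0,0,0,0,0,0]]}}

```text
clock: 1.4
tcp_pos: [0.5395, -0.2295, 0.1433]
orientation: [-0.002, 0.931, 0.364, -0.002]
wrist_force: [-0.3, 0.5, -0.3]
finger_gap: 0.0427
grip_force: 0.0
```

Run:
```python
from h import *
import workcell
print([k for k in dir(workcell) if not k.startswith('_')], getattr(workcell,'grasp_offset',None))
c=save("wrist","w1",s=1.5); save("top","t2"); print(c["K"],c["world_from_camera"].round(3))
P,ok=world('t2'); v,u=np.mgrid[:384,:512]
s=get_state(); print(s['tcp_pos'],s['orientation'],s['finger_gap'],s['wrist_force'])
```

```text
['MotionError', 'get_state', 'grasp_offset', 'hand_in', 'read_camera'] 0.0187
[[297.31863964   0.         254.29249687]
 [  0.         297.31863964 192.77345375]
 [  0.           0.           1.        ]] [[ 0.677 -0.698 -0.233  0.598]
 [-0.736 -0.645 -0.206 -0.177]
 [-0.006  0.311 -0.95   0.321]
 [ 0.     0.     0.     1.   ]]
[ 0.54108973 -0.23126337  0.14631286] [-1.41167539e-04  9.31709615e-01  3.63203997e-01 -1.72962217e-04] 0.04288626212027509 [-0.07447467  0.16609188  0.91116246]
```

View pics/w1.png

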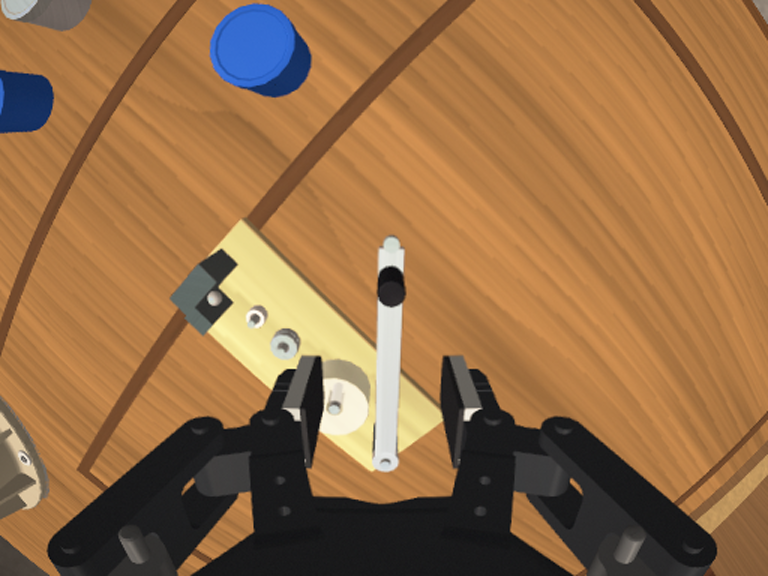

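The wrist view shows the open keeper bar, with the knob top at (391,291), the hinge at (385,462) and the catch at (205,290). I'll turn these pixels into positions.

```bash
cat >> h.py <<'E'
def fish(fn,u,v,h):
    d=np.load('pics/'+fn+'.npz');K=d['K'];T=d['T']
    a=np.array([(u-K[0,2])/K[0,0],(v-K[1,2])/K[1,1]]); r=np.hypot(*a)
    ray=T[:3,:3]@np.append(a/r*np.sin(r),np.cos(r)); return T[:3,3]+ray*(h-T[2,3])/ray[2]
E
python3 - <<'E'
from h import *
k=fish('w1',391/1.5,291/1.5,.092); hg=fish('w1',385/1.5,462/1.5,.060); w=fish('w1',335/1.5,399/1.5,.05); sp=fish('w1',256/1.5,315/1.5,.03)
print(k,hg,w,sp,np.hypot(*(k-hg)[:2]))
E
```

```text
[ 0.54517998 -0.23109123  0.092     ] [ 0.43638858 -0.32754335  0.06      ] [ 0.44897235 -0.26720855  0.05      ] [ 0.45147    -0.18690017  0.03      ] 0.14539112664463988
```

{"name": "step_arm", "arguments": {"deltas": [[3,0,-36,0,0,0,0],[0,0,-30,0,0,0,0],[0,0,-10,0,0,0,0],[0,0,0,0,0,0,-1],[0,0,0,0,0,0,-1]], "newtons": 20}}

```text
clock: 2.0
tcp_pos: [0.5455, -0.2317, 0.0717]
orientation: [0.001, 0.932, 0.363, 0.001]
wrist_force: [-0.1, -1.2, -0.5]
finger_gap: 0.0143
grip_force: 0.0
```

{"name": "step_arm", "arguments": {"deltas": [[0,0,0,0,0,0,-1],[0,0,0,0,0,0,-1]]}}

```text
clock: 2.2
tcp_pos: [0.5457, -0.2313, 0.0715]
orientation: [0.001, 0.931, 0.364, 0.001]
wrist_force: [0.6, -0.9, -0.9]
finger_gap: 0.0002
grip_force: 0.0
```

Run:
```python
from h import *
save("wrist","w2",crop=(150,100,400,384),s=2)
```

```text
(no output)
```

View pics/w2.png

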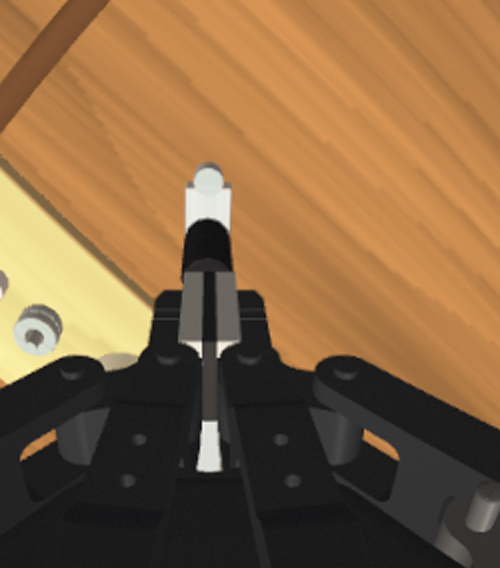

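```bash
cat >> h.py <<'E'
def proj(fn,p):
    d=np.load('pics/'+fn+'.npz');K=d['K'];T=d['T']
    q=T[:3,:3].T@(np.array(p)-T[:3,3]); r=np.hypot(*q[:2]); t=np.arctan2(r,q[2])
    return K[:2,:2]@(q[:2]/r*t)+K[:2,2]
E
python3 - <<'E'
from h import *
s=get_state(); print(s['tcp_pos'],s['wrist_force'],s['finger_gap'])
n=np.array([.748,.663])
for o in (0,.01,.02,.03):
  c=s['tcp_pos'][:2]+n*o
  for z in (.058,.092): print(o,z,(proj('w2',[*c,z])-[150,100])*2)
d=np.load('pics/w2.npz'); z=d['z']
for y in range(160,300,8): print(y, z[100+y//2,150+104].round(3), end=' ')
E
```

```text
[ 0.54549696 -0.23109979  0.07120842] [ 0.53568016  0.09709046 -1.01815757] 2.7537873564265122e-05
0 0.058 [207.18273518 230.83272434]
0 0.092 [207.18232459 274.57087606]
0.01 0.058 [207.70729844 203.74725015]
0.01 0.092 [207.80101738 243.5392425 ]
0.02 0.058 [208.25030091 175.74911057]
0.02 0.092 [208.44842142 211.03120916]
0.03 0.058 [208.81020117 146.92150643]
0.03 0.092 [209.12245356 177.14660246]
160 0.258 168 0.199 176 0.2 184 0.202 192 0.202 200 0.203 208 0.204 216 0.204 224 0.197 232 0.189 240 0.184 248 0.178 256 0.174 264 0.174 272 0.153 280 0.148 288 0.144 296 0.139
```

Run:
```python
from h import *
d=np.load('pics/w2.npz'); z=d['z'];K=d['K'];T=d['T']
def pt(x,y):
    u,v=150+x/2,100+y/2; a=np.array([(u-K[0,2])/K[0,0],(v-K[1,2])/K[1,1]]); r=np.hypot(*a)
    ray=np.append(a/r*np.tan(r),1); return (T[:3,:3]@(ray*z[int(v),int(u)])+T[:3,3]).round(4)
n=np.array([.748,.663]);t=np.array([.663,-.748]); c=get_state()['tcp_pos'][:2]
for x,y in [(208,170),(208,195),(208,220),(208,235),(208,250),(208,258),(208,264),(208,268),(195,276),(222,276),(195,300),(222,300),(195,330),(210,330),(170,300),(250,300),(170,330),(208,460)]:
    p=pt(x,y); print(x,y,p,'radial',((p[:2]-c)@n).round(4),'tang',((p[:2]-c)@t).round(4))
```

```text
208 170 [ 0.5618 -0.2165  0.0576] radial 0.0219 tang -0.0001
208 195 [ 0.5553 -0.2225  0.0576] radial 0.013 tang 0.0001
208 220 [ 0.5501 -0.2273  0.0629] radial 0.006 tang 0.0002
208 235 [ 0.5493 -0.2279  0.0737] radial 0.005 tang 0.0001
208 250 [ 0.5501 -0.2272  0.0878] radial 0.006 tang 0.0001
208 258 [ 0.5493 -0.228   0.0909] radial 0.0049 tang 0.0002
208 264 [ 0.5479 -0.2292  0.0911] radial 0.0031 tang 0.0002
208 268 [ 0.5476 -0.2295  0.0929] radial 0.0026 tang 0.0002
195 276 [ 0.5509 -0.2219  0.1132] radial 0.0101 tang -0.0033
222 276 [ 0.5558 -0.2267  0.114 ] radial 0.0106 tang 0.0035
195 300 [ 0.5511 -0.2221  0.126 ] radial 0.0102 tang -0.003
222 300 [ 0.5557 -0.2265  0.1267] radial 0.0107 tang 0.0033
195 330 [ 0.5515 -0.222   0.14  ] radial 0.0105 tang -0.0028
210 330 [ 0.5537 -0.2244  0.14  ] radial 0.0106 tang 0.0004
170 300 [ 0.5439 -0.22    0.1189] radial 0.0062 tang -0.0094
250 300 [ 0.5574 -0.2347  0.119 ] radial 0.0065 tang 0.0106
170 330 [ 0.5441 -0.2208  0.1326] radial 0.0058 tang -0.0086
208 460 [ 0.4659 -0.3047  0.0583] radial -0.1083 tang 0.0023
```

The wrist depth puts the fingertips at z≈0.111 while the state says the TCP is at 0.071. The fingers closed above the knob. I'll check with the side camera.

Run:
```python
from h import *
save("side","s2",crop=(260,90,420,220),s=4.5)
P,ok=world('s2'); s=get_state(); c=s['tcp_pos']
m=ok&(np.hypot(P[...,0]-c[0],P[...,1]-c[1])<.03)&(P[...,2]>.06)
h,e=np.histogram(P[m][:,2],bins=np.arange(.06,.2,.005)); print(list(zip(e.round(3),h)))
d=np.load('pics/s2.npz');K=d['K'];T=d['T'];q=T[:3,:3].T@(c-T[:3,3]);q=K@q;print(q[:2]/q[2],((q[:2]/q[2])-[260,90])*4.5)
print(s['joint_pos'])
```

```text
[(np.float64(0.06), np.int64(15)), (np.float64(0.065), np.int64(5)), (np.float64(0.07), np.int64(9)), (np.float64(0.075), np.int64(6)), (np.float64(0.08), np.int64(5)), (np.float64(0.085), np.int64(11)), (np.float64(0.09), np.int64(10)), (np.float64(0.095), np.int64(1)), (np.float64(0.1), np.int64(0)), (np.float64(0.105), np.int64(2)), (np.float64(0.11), np.int64(7)), (np.float64(0.115), np.int64(10)), (np.float64(0.12), np.int64(10)), (np.float64(0.125), np.int64(14)), (np.float64(0.13), np.int64(13)), (np.float64(0.135), np.int64(9)), (np.float64(0.14), np.int64(10)), (np.float64(0.145), np.int64(3)), (np.float64(0.15), np.int64(6)), (np.float64(0.155), np.int64(16)), (np.float64(0.16), np.int64(13)), (np.float64(0.165), np.int64(4)), (np.float64(0.17), np.int64(8)), (np.float64(0.175), np.int64(11)), (np.float64(0.18), np.int64(10)), (np.float64(0.185), np.int64(10)), (np.float64(0.19), np.int64(16)), (np.float64(0.195), np.int64(15))]
[313.49983504 160.26547699] [240.74925766 316.19464646]
[-5.36074200e-01  4.07983157e-01 -1.29890755e-01  1.03106593e+00
 -3.48448999e-05  1.86064794e+00]
```

View pics/s2.png

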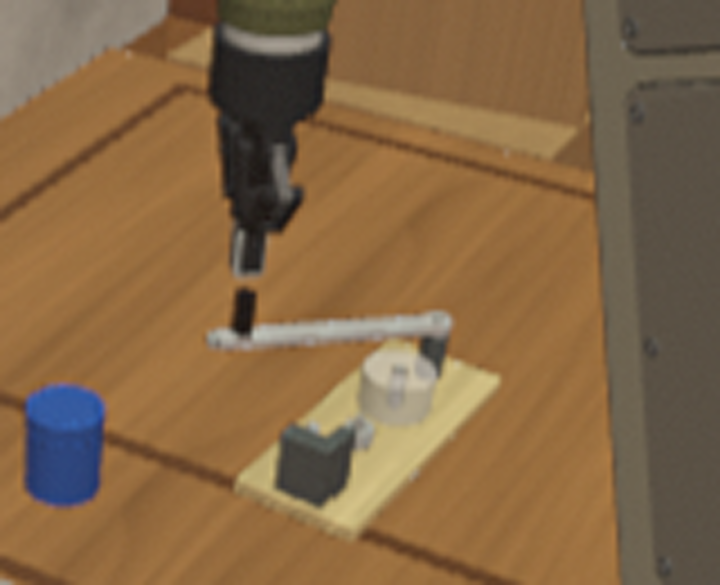

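Both cameras agree: the shut fingertips are at z≈0.109, about 38 mm above the reported TCP, with x and y correct. I'll correct for that using the cameras: open, descend 40 mm and grip the knob.

{"name": "step_arm", "arguments": {"deltas": [[0,0,0,0,0,0,0],[0,0,0,0,0,0,0],[-1,-1,-20,0,0,0,0],[-1,-1,-15,0,0,0,0],[0,0,-4,0,0,0,0]]}}

```text
clock: 2.8
tcp_pos: [0.5414, -0.2319, 0.0291]
orientation: [-0.001, 0.931, 0.364, -0.001]
wrist_force: [-0.2, -0.1, -0.3]
finger_gap: 0.0429
grip_force: 0.0
```

{"name": "step_arm", "arguments": {"deltas": [[0,0,0,0,0,0,-1],[0,0,0,0,0,0,-1],[0,0,0,0,0,0,-1],[0,0,0,0,0,0,-1]], "newtons": 20}}

```text
clock: 3.2
tcp_pos: [0.5431, -0.2328, 0.0314]
orientation: [0.0, 0.931, 0.364, 0.0]
wrist_force: [0.3, -0.5, -0.1]
finger_gap: 0.0151
grip_force: 22.1
```

Gripped: the gap is about 15 mm at 22 N. Now swing along the arc, turning with it.

{"name": "step_arm", "arguments": {"deltas": [[-14.6,14.1,0,0,0,8,-1],[-16.4,11.9,0,0,0,8,-1],[-17.8,9.5,0,0,0,8,-1],[-19,6.9,0,0,0,8,-1],[0,0,0,0,0,0,-1]]}}

```text
clock: 3.7
tcp_pos: [0.4735, -0.1895, 0.0315]
orientation: [0.0, 0.795, 0.607, -0.0]
wrist_force: [1.1, 0.7, -3.7]
finger_gap: 0.0154
grip_force: 21.7
```

{"name": "step_arm", "arguments": {"deltas": [[-7.5,2,0,0,0,3,-1],[-7.3,1.4,0,0,0,3,-1],[0,0,0,0,0,0,-1],[0,0,0,0,0,0,-1]]}}

```text
clock: 4.1
tcp_pos: [0.4612, -0.1867, 0.0313]
orientation: [0.0, 0.763, 0.646, 0.001]
wrist_force: [1.0, 3.8, 2.5]
finger_gap: 0.015
grip_force: 22.4
```

Run:
```python
from h import *
import time
s=get_state(); print(s['tcp_pos'],s['wrist_force'],s['ft_torque'],s['finger_gap'])
save("top","t3",crop=(290,190,410,290),s=6)
```

```text
[ 0.46120461 -0.18668303  0.03131451] [0.97974481 3.79454169 2.53708944] [ 0.70931606 -0.08485557  0.02310945] 0.014958087703073181
```

View pics/t3.png

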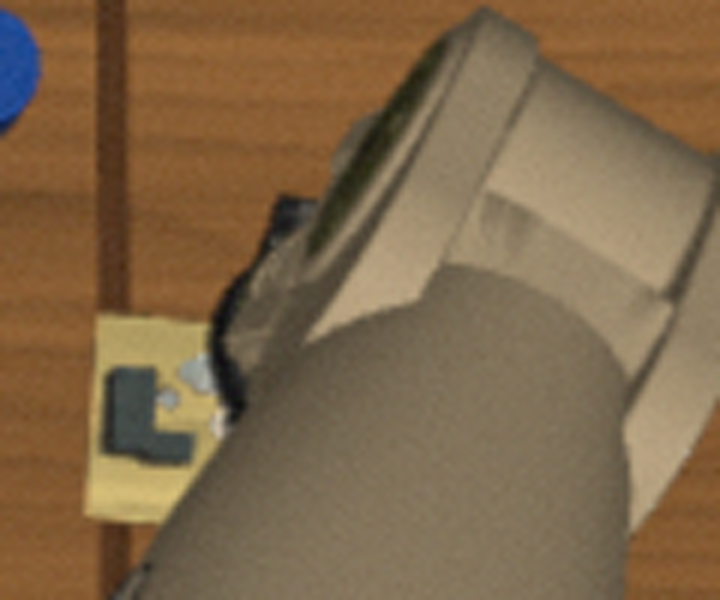

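The bar's nose at (197,372) is still short of the catch. I'll continue in small steps and watch the force.

{"name": "step_arm", "arguments": {"deltas": [[-4,0.5,0,0,0,1.3,-1],[-3,0.3,0,0,0,1.2,-1],[-2,0.2,0,0,0,0.8,-1],[0,0,0,0,0,0,-1]]}}

```text
clock: 4.55
tcp_pos: [0.4525, -0.1854, 0.0313]
orientation: [0.001, 0.743, 0.669, 0.001]
wrist_force: [1.7, 5.3, 3.8]
finger_gap: 0.0149
grip_force: 22.5
```

{"name": "step_arm", "arguments": {"deltas": [[-2,0.2,0,0,0,1,-1],[-2,0.2,0,0,0,0.5,-1],[0,0,0,0,0,0,-1]]}}

```text
clock: 4.85
tcp_pos: [0.4479, -0.1849, 0.0313]
orientation: [0.0, 0.734, 0.679, 0.001]
wrist_force: [1.1, 5.2, 4.7]
finger_gap: 0.0154
grip_force: 22.7
```

{"name": "step_arm", "arguments": {"deltas": [[-1,0,0,0,0,0,-1],[-1,0,0,0,0,0,-1],[0,0,0,0,0,0,-1]]}}

```text
clock: 5.15
tcp_pos: [0.446, -0.1848, 0.0313]
orientation: [0.0, 0.734, 0.679, 0.001]
wrist_force: [0.7, 5.7, 4.7]
finger_gap: 0.0155
grip_force: 22.6
```

{"name": "step_arm", "arguments": {"deltas": [[-1,0,0,0,0,0,-1],[-1,0,0,0,0,0,-1],[0,0,0,0,0,0,-1]]}}

```text
clock: 5.45
tcp_pos: [0.4452, -0.1849, 0.0313]
orientation: [0.001, 0.734, 0.679, 0.002]
wrist_force: [4.7, 6.1, 2.3]
finger_gap: 0.0153
grip_force: 22.4
```

{"name": "step_arm", "arguments": {"deltas": [[-1,0,0,0,0,0,-1],[-1,0,0,0,0,0,-1],[0,0,0,0,0,0,-1]]}}

```text
clock: 5.75
tcp_pos: [0.4452, -0.1849, 0.0315]
orientation: [0.002, 0.734, 0.679, 0.003]
wrist_force: [10.9, 6.7, -1.3]
finger_gap: 0.0152
grip_force: 22.2
```

It stopped at x=0.4452 with the force at 10.9 N, well over the 2.5 N detent, so the bar is on its hard stop. I'll release, rise, move toward the tins and check the keeper.

{"name": "step_arm", "arguments": {"deltas": [[0,0,0,0,0,0,0],[0,0,0,0,0,0,0],[0,0,0,0,0,0,0],[0,0,20,0,0,0,0],[0,0,40,0,0,0,0]]}}

```text
clock: 6.25
tcp_pos: [0.4383, -0.1842, 0.0886]
orientation: [-0.003, 0.735, 0.678, -0.001]
wrist_force: [0.9, -0.7, 0.1]
finger_gap: 0.0428
grip_force: 0.0
```

{"name": "step_arm", "arguments": {"deltas": [[0,0,50,0,0,0,1],[0,40,20,0,0,0,1],[10,50,0,0,0,0,1],[17,46,0,0,0,0,1],[17,46,0,0,0,0,1]]}}

```text
clock: 6.75
tcp_pos: [0.4852, -0.0033, 0.1614]
orientation: [0.001, 0.735, 0.678, 0.0]
wrist_force: [0.5, -1.2, -0.4]
finger_gap: 0.0853
grip_force: 0.0
```

{"name": "step_arm", "arguments": {"deltas": [[17,46,0,0,0,0,1],[17,46,0,0,0,0,1],[8,36,0,0,0,0,1],[0,0,0,0,0,0,1]]}}

```text
clock: 7.15
tcp_pos: [0.5275, 0.1272, 0.1604]
orientation: [-0.0, 0.733, 0.68, 0.0]
wrist_force: [0.0, -0.1, -0.1]
finger_gap: 0.0853
grip_force: 0.0
```

Run:
```python
from h import *
s=get_state(); print(s['tcp_pos'],s['orientation'],s['wrist_force'],s['ft_torque'],s['finger_gap'],s['joint_pos'])
save("top","t4"); save("wrist","w4")
a=np.load('pics/t4.npz')['im'][205:290,300:400]; b=np.load('pics/w4.npz')['im']
a=cv2.resize(a,(400,340),interpolation=cv2.INTER_CUBIC); b=cv2.resize(b,(400,300)); 
cv2.imwrite('pics/m4.png',np.hstack([a,cv2.copyMakeBorder(b,0,40,0,0,0)]))
d=np.load('pics/t4.npz');K=d['K'];T=d['T']
P,ok=world('t4'); v,u=np.mgrid[:384,:512]
m=ok&(u>300)&(u<400)&(v>205)&(v<290)&(P[...,2]>.07); print('knob',m.sum(),P[m].mean(0))
m2=ok&(u>300)&(u<400)&(v>205)&(v<290)&(abs(P[...,2]-.058)<.004)
q=P[m2]; 
for y in np.arange(-.34,-.13,.02):
    w=abs(q[:,1]-y)<.006
    if w.any(): print(round(y,2),q[w,0].min().round(4),q[w,0].max().round(4),q[w,0].mean().round(4))
```

```text
[0.52748366 0.12723526 0.16038637] [-1.08047884e-04  7.32766855e-01  6.80479736e-01  2.31203826e-04] [ 0.03179935 -0.11321597 -0.10006566] [ 0.02633845 -0.02786685  0.0260878 ] 0.08530687259693977 [ 8.84318849e-02  2.63199737e-01 -1.09323287e-01  1.19804049e+00
  4.54220473e-04  1.73319028e+00]
knob 40 [ 0.44506476 -0.1826358   0.08947882]
-0.34 0.4295 0.4396 0.4349
-0.32 0.4289 0.4444 0.437
-0.3 0.4311 0.4462 0.4385
-0.28 0.4332 0.4459 0.4394
-0.26 0.4327 0.4481 0.4408
-0.24 0.435 0.4499 0.4425
-0.22 0.4369 0.4499 0.4437
-0.2 0.4367 0.4519 0.4443
-0.18 0.4387 0.4538 0.4458
-0.16 0.4282 0.4563 0.4413
-0.14 0.4306 0.466 0.4492
```

View pics/m4.png

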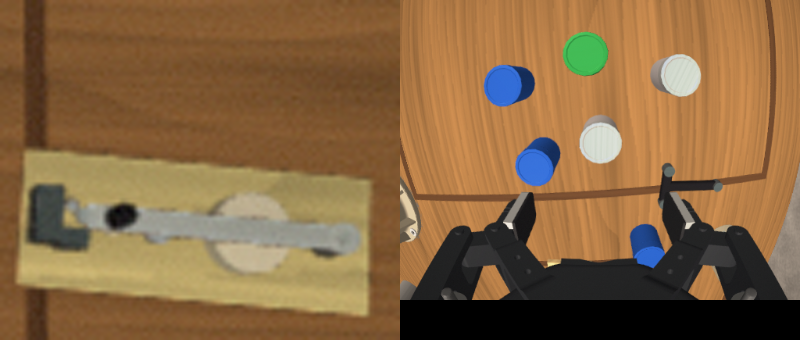

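The keeper is shut: the bar slopes 3.6°, parallel to the tray, with its nose in the catch. In the wrist view the grey tins are at composite (600,143) and (681,75). The blue tins are at (510,85) and (536,165), and the green one is at (585,53). Next I'll refine the tin positions and check the fingertip height.

Run:
```python
from h import *
for n,x,y in [('t2',600,143),('t1',681,75),('b2',535,167),('green',585,53)]: print(n,fish('w4',(x-400)*1.28,y*1.28,.064).round(4))
P,ok=world('t4'); v,u=np.mgrid[:384,:512]
for f in('w1','w4'):
    d=np.load(f'pics/{f}.npz'); z=d['z'];K=d['K'];T=d['T']
    a=np.stack([(u-K[0,2])/K[0,0],(v-K[1,2])/K[1,1]],-1); r=np.hypot(a[...,0],a[...,1])+1e-9
    C=np.concatenate([a/r[...,None]*np.tan(r)[...,None]*z[...,None],z[...,None]],-1)
    W=C@T[:3,:3].T+T[:3,3]
    m=(z>0)&(z<.2)&(v>210)&(v<330)&(abs(u-256)<130)
    q=np.sort(W[m][:,2]); print(f,m.sum(),q[:3],q[30])
```

```text
t2 [0.528  0.1246 0.064 ]
t1 [0.6319 0.203  0.064 ]
b2 [0.4411 0.0988 0.064 ]
green [0.5189 0.234  0.064 ]
w1 10935 [0.17952264 0.17985959 0.17993109] 0.18258175400070928
w4 6498 [0.20781409 0.2079367  0.20793809] 0.2094189831553402
```

{"name": "step_arm", "arguments": {"deltas": [[0,-1,-20,0,0,-8,1],[0,-1,-20,0,0,-8,1],[0,-1,-20,0,0,-8,1],[0,0,-20,0,0,-8,1],[0,0,-20,0,0,-8,1]], "newtons": 40}}

```text
clock: 7.75
tcp_pos: [0.5265, 0.1185, 0.0602]
orientation: [0.0, 0.924, 0.382, -0.0]
wrist_force: [0.6, 0.3, 0.3]
finger_gap: 0.0855
grip_force: 0.0
```

{"name": "step_arm", "arguments": {"deltas": [[0,0,0,0,0,0,1],[0,0,0,0,0,0,1]]}}

```text
clock: 7.95
tcp_pos: [0.5265, 0.1193, 0.061]
orientation: [0.0, 0.922, 0.387, -0.001]
wrist_force: [0.2, 0.6, 0.3]
finger_gap: 0.0855
grip_force: 0.0
```

```bash
cat >> h.py <<'E'
def tips(fn):
    v,u=np.mgrid[:384,:512]; d=np.load(f'pics/{fn}.npz'); z=d['z'];K=d['K'];T=d['T']
    a=np.stack([(u-K[0,2])/K[0,0],(v-K[1,2])/K[1,1]],-1); r=np.hypot(a[...,0],a[...,1])+1e-9
    C=np.concatenate([a/r[...,None]*np.tan(r)[...,None]*z[...,None],z[...,None]],-1)
    return C@T[:3,:3].T+T[:3,3], z
E
python3 - <<'E'
from h import *
save("wrist","w5",s=1.2)
s=get_state(); print(s['tcp_pos'],s['orientation'],s['wrist_force'])
W,z=tips('w5'); t=s['tcp_pos']
ax=np.array([np.cos(np.deg2rad(-45)),np.sin(np.deg2rad(-45))]); e=(W[...,:2]-t[:2])@ax
for sg in (1,-1):
    m=(z>0)&(sg*e>.038)&(sg*e<.06)&(np.hypot(W[...,0]-t[0],W[...,1]-t[1])<.065)&(W[...,2]>.07)
    q=W[m]; i=np.argsort(q[:,2])[:200]; print(sg,m.sum(),q[i[[0,20,100]]])
m=(z>0)&(abs(W[...,2]-.064)<.004)&(np.hypot(W[...,0]-.528,W[...,1]-.124)<.035); q=W[m]; print('lid',m.sum(),(q.min(0)+q.max(0))/2,q.max(0)-q.min(0))
E
```

```text
[0.52728998 0.11958253 0.06171892] [2.79822674e-04 9.22048705e-01 3.87073652e-01 3.08060933e-04] [-0.4865996  -0.40447708  0.25244096]
1 5756 [[0.55808231 0.08986227 0.10811774]
 [0.55885612 0.0909175  0.11033618]
 [0.56362607 0.09675962 0.11339016]]
-1 5641 [[0.49685817 0.150369   0.10864552]
 [0.49158733 0.14424484 0.11055855]
 [0.49101675 0.14418013 0.11375125]]
lid 4928 [0.52861468 0.12381135 0.06294493] [0.05311888 0.05334183 0.00567921]
```

View pics/w5.png

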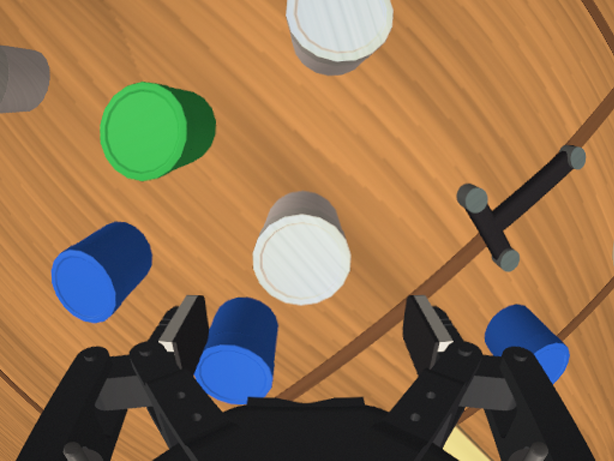

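Tin 2's lid centre is (0.5286,0.1238) and the tips' midpoint is (0.5275,0.120) at z≈0.108. I'll shift, descend 86 mm, grip and lift 50 mm.

{"name": "step_arm", "arguments": {"deltas": [[1,4,-20,0,0,0,1],[0,0,-30,0,0,0,1],[0,0,-26,0,0,0,1],[0,0,-10,0,0,0,1],[0,0,0,0,0,0,1]]}}

```text
clock: 8.5
tcp_pos: [0.5273, 0.1243, -0.0255]
orientation: [-0.0, 0.922, 0.387, -0.001]
wrist_force: [-0.2, 0.1, 1.0]
finger_gap: 0.0854
grip_force: 0.0
```

{"name": "step_arm", "arguments": {"deltas": [[0,0,0,0,0,0,-1],[0,0,0,0,0,0,-1],[0,0,0,0,0,0,-1],[0,0,0,0,0,0,-1],[0,0,0,0,0,0,-1]], "newtons": 40}}

```text
clock: 9.0
tcp_pos: [0.5294, 0.1248, -0.0233]
orientation: [0.001, 0.922, 0.387, 0.002]
wrist_force: [-0.5, -0.4, 6.0]
finger_gap: 0.0517
grip_force: 41.2
```

{"name": "step_arm", "arguments": {"deltas": [[0,0,10,0,0,0,-1],[0,0,20,0,0,0,-1],[0,0,20,0,0,0,-1],[0,0,0,0,0,0,-1],[0,0,0,0,0,0,-1]]}}

```text
clock: 9.5
tcp_pos: [0.5284, 0.1247, 0.0254]
orientation: [0.0, 0.922, 0.387, 0.001]
wrist_force: [0.1, -0.6, -0.9]
finger_gap: 0.0521
grip_force: 42.1
```

{"name": "step_arm", "arguments": {"deltas": [[0,0,0,0,0,0,-1],[0,0,0,0,0,0,-1]]}}

```text
clock: 9.7
tcp_pos: [0.5269, 0.1245, 0.0238]
orientation: [-0.0, 0.922, 0.387, -0.001]
wrist_force: [-0.4, -0.2, -1.4]
finger_gap: 0.0519
grip_force: 42.1
```

{"name": "step_arm", "arguments": {"deltas": [[0,0,0,0,0,0,-1]]}}

```text
clock: 9.8
tcp_pos: [0.5271, 0.1246, 0.0239]
orientation: [-0.0, 0.922, 0.387, -0.001]
wrist_force: [-0.3, -0.7, -1.7]
finger_gap: 0.0519
grip_force: 42.1
```

{"name": "step_arm", "arguments": {"deltas": [[0,0,0,0,0,0,-1]]}}

```text
clock: 9.9
tcp_pos: [0.5274, 0.1246, 0.0242]
orientation: [-0.0, 0.922, 0.387, -0.001]
wrist_force: [0.7, -0.2, -2.0]
finger_gap: 0.0515
grip_force: 42.1
```

{"name": "step_arm", "arguments": {"deltas": [[0,0,0,0,0,0,-1],[0,0,0,0,0,0,-1],[0,0,0,0,0,0,-1]]}}

```text
clock: 10.2
tcp_pos: [0.5279, 0.1246, 0.0248]
orientation: [0.0, 0.922, 0.387, 0.0]
wrist_force: [0.1, -0.4, -1.5]
finger_gap: 0.0518
grip_force: 42.1
```

Run:
```python
from h import *
f=[]
for i in range(6):
    f.append(get_state()['wrist_force']); read_camera("top")
print(np.array(f).mean(0),np.array(f)[:,2], get_state()['tau'])
save("wrist","w6"); W,z=tips('w6'); t=get_state()['tcp_pos']
m=(z>0)&(np.hypot(W[...,0]-t[0],W[...,1]-t[1])<.02); print('lid z',np.percentile(W[m][:,2],[5,50,95]))
```

```text
[-0.17600137  0.14942337 -1.15626858] [-1.52199307 -1.84011896  0.22949727 -1.77353897 -1.24688909 -0.78456863] [-1.51717719e-03 -4.74060345e+01  2.61658591e+01  9.55848991e-04
 -8.69894975e-04 -7.70137405e-06]
lid z [-0.00026965  0.11153248  0.15171673]
```

Tin 2 weighs only about 1.3 N (0.13 kg), and its lid at z=0.11 confirms it's lifted. I'll set it back down, release and go to tin 1.

{"name": "step_arm", "arguments": {"deltas": [[0,0,-20,0,0,0,-1],[0,0,-20,0,0,0,-1],[0,0,-7,0,0,0,-1],[0,0,-2.5,0,0,0,-1],[0,0,0,0,0,0,-1]]}}

```text
clock: 11.05
tcp_pos: [0.5265, 0.1245, -0.0233]
orientation: [-0.0, 0.922, 0.387, -0.001]
wrist_force: [-6.7, -1.4, 10.8]
finger_gap: 0.052
grip_force: 43.0
```

{"name": "step_arm", "arguments": {"deltas": [[0,0,0,0,0,0,1],[0,0,0,0,0,0,1],[0,0,0,0,0,0,1],[0,0,0,0,0,0,1],[0,0,10,0,0,0,1]]}}

```text
clock: 11.55
tcp_pos: [0.5266, 0.1245, -0.0156]
orientation: [-0.0, 0.922, 0.387, -0.001]
wrist_force: [0.1, 0.2, -0.1]
finger_gap: 0.0856
grip_force: 0.0
```

{"name": "step_arm", "arguments": {"deltas": [[0,0,40,0,0,0,1],[0,0,45,0,0,0,1],[40,30,0,0,0,0,1],[40,30,0,0,0,0,1],[24.5,18.5,0,0,0,0,1]]}}

```text
clock: 12.05
tcp_pos: [0.6356, 0.205, 0.0723]
orientation: [0.0, 0.922, 0.387, 0.002]
wrist_force: [-0.1, -0.2, 0.8]
finger_gap: 0.0855
grip_force: 0.0
```

{"name": "step_arm", "arguments": {"deltas": [[0,0,0,0,0,0,1],[0,0,0,0,0,0,1]]}}

```text
clock: 12.25
tcp_pos: [0.632, 0.2033, 0.0701]
orientation: [0.0, 0.922, 0.387, -0.001]
wrist_force: [0.3, -0.5, -0.4]
finger_gap: 0.0853
grip_force: 0.0
```

Run:
```python
from h import *
save("wrist","w7"); s=get_state(); t=s['tcp_pos']; print(t,s['orientation'],s['finger_gap'],s['wrist_force'])
W,z=tips('w7')
for c in [(.6328,.2027),(.5286,.1238)]:
    m=(z>0)&(abs(W[...,2]-.064)<.004)&(np.hypot(W[...,0]-c[0],W[...,1]-c[1])<.035); q=W[m]; print('lid',m.sum(),((q.min(0)+q.max(0))/2).round(4),(q.max(0)-q.min(0)).round(4))
q=W[(z>0)&(np.hypot(W[...,0]-t[0],W[...,1]-t[1])<.065)&(W[...,2]>.075)]; print('tips',np.sort(q[:,2])[[0,50]])
```

```text
[0.63132679 0.20280163 0.07008814] [-2.27054893e-05  9.22247821e-01  3.86598222e-01 -8.78374495e-04] 0.08542817919287668 [-0.20888818 -0.36304234  0.12098228]
lid 4449 [0.6327 0.2031 0.0628] [0.0536 0.0527 0.0056]
lid 61 [0.5456 0.1364 0.0618] [0.014  0.0223 0.0036]
tips [0.11745167 0.11968714]
```

{"name": "step_arm", "arguments": {"deltas": [[1,0,-25,0,0,0,1],[0,0,-30,0,0,0,1],[0,0,-30,0,0,0,1],[0,0,-10,0,0,0,1],[0,0,0,0,0,0,1]]}}

```text
clock: 12.8
tcp_pos: [0.6309, 0.2021, -0.026]
orientation: [-0.0, 0.922, 0.386, -0.002]
wrist_force: [-0.5, -0.2, 0.2]
finger_gap: 0.085
grip_force: 0.0
```

{"name": "step_arm", "arguments": {"deltas": [[0,0,0,0,0,0,-1],[0,0,0,0,0,0,-1],[0,0,0,0,0,0,-1],[0,0,0,0,0,0,-1],[0,0,0,0,0,0,-1]], "newtons": 40}}

```text
clock: 13.3
tcp_pos: [0.6345, 0.2037, -0.0224]
orientation: [0.0, 0.922, 0.387, 0.002]
wrist_force: [-2.0, 0.9, 6.7]
finger_gap: 0.0503
grip_force: 43.7
```

{"name": "step_arm", "arguments": {"deltas": [[0,0,10,0,0,0,-1],[0,0,20,0,0,0,-1],[0,0,20,0,0,0,-1],[0,0,0,0,0,0,-1],[0,0,0,0,0,0,-1]]}}

```text
clock: 13.8
tcp_pos: [0.6335, 0.2031, 0.0253]
orientation: [0.0, 0.922, 0.387, 0.0]
wrist_force: [-0.4, -0.1, -4.7]
finger_gap: 0.0502
grip_force: 43.2
```

{"name": "step_arm", "arguments": {"deltas": [[0,0,0,0,0,0,-1],[0,0,0,0,0,0,-1],[0,0,0,0,0,0,-1]]}}

```text
clock: 14.1
tcp_pos: [0.6326, 0.203, 0.0241]
orientation: [-0.0, 0.922, 0.387, -0.001]
wrist_force: [-1.1, 0.4, -6.1]
finger_gap: 0.0503
grip_force: 43.2
```

```bash
cat > heft.py <<'E'
from h import *
f=[]
for i in range(8):
    f.append(get_state()['wrist_force']); read_camera("top")
print(np.array(f).mean(0).round(2),np.array(f)[:,2].round(2))
save("wrist","wh"); W,z=tips('wh'); s=get_state(); t=s['tcp_pos']; print(t,s['finger_gap'],s['grip_force'])
m=(z>0)&(np.hypot(W[...,0]-t[0],W[...,1]-t[1])<.02)&(W[...,2]>.06); print('lid z',np.percentile(W[m][:,2],[5,25,50]))
E
python3 heft.py
```

```text
[ 0.06 -0.18 -5.71] [-6.11 -5.17 -6.09 -5.79 -5.83 -5.38 -5.64 -5.65]
[0.63345158 0.2031393  0.02536999] 0.05041001070218074 43.21798942051828
lid z [0.10986044 0.11048956 0.11119778]
```

Tin 1 weighs 5.7 N (0.58 kg). That is very likely the full one, but the task asks to heft all three, so I'll set it down and heft tin 3.

{"name": "step_arm", "arguments": {"deltas": [[0,0,-20,0,0,0,-1],[0,0,-20,0,0,0,-1],[0,0,-7,0,0,0,-1],[0,0,-2.5,0,0,0,-1],[0,0,0,0,0,0,-1]]}}

```text
clock: 15.05
tcp_pos: [0.6327, 0.203, -0.0224]
orientation: [-0.0, 0.922, 0.387, -0.0]
wrist_force: [-4.0, -1.9, 2.3]
finger_gap: 0.0505
grip_force: 43.4
```

{"name": "step_arm", "arguments": {"deltas": [[0,0,0,0,0,0,1],[0,0,0,0,0,0,1],[0,0,0,0,0,0,1],[0,0,0,0,0,0,1],[0,0,10,0,0,0,1]]}}

```text
clock: 15.55
tcp_pos: [0.6323, 0.2029, -0.0153]
orientation: [-0.0, 0.922, 0.387, -0.001]
wrist_force: [0.7, 0.0, 0.1]
finger_gap: 0.0853
grip_force: 0.0
```

{"name": "step_arm", "arguments": {"deltas": [[0,0,40,0,0,0,1],[0,0,45,0,0,0,1],[-30,28,0,0,0,8,1],[-30,28,0,0,0,8,1],[-30,28,0,0,0,8,1]]}}

```text
clock: 16.05
tcp_pos: [0.5432, 0.2879, 0.0723]
orientation: [0.0, 0.82, 0.572, 0.001]
wrist_force: [-0.4, 1.1, -0.9]
finger_gap: 0.0857
grip_force: 0.0
```

{"name": "step_arm", "arguments": {"deltas": [[-30,28,0,0,0,8,1],[-30,28,0,0,0,8,1],[-26,26,0,0,0,0,1],[0,0,0,0,0,0,1],[0,0,0,0,0,0,1]]}}

```text
clock: 16.55
tcp_pos: [0.4572, 0.3699, 0.0716]
orientation: [0.0, 0.734, 0.679, 0.001]
wrist_force: [0.2, -0.8, 0.7]
finger_gap: 0.0853
grip_force: 0.0
```

Run:
```python
from h import *
save("wrist","w8"); save("top","t8"); s=get_state(); t=s['tcp_pos']; print(t,s['orientation'],s['finger_gap'],s['wrist_force'],s['joint_pos'])
W,z=tips('w8'); P,ok=world('t8')
for c in [(.457,.369),(.6328,.2027),(.5286,.1238)]:
  for A,zz in((W,z),(P,ok)):
    m=(zz>0)&(abs(A[...,2]-.064)<.005)&(np.hypot(A[...,0]-c[0],A[...,1]-c[1])<.035); q=A[m]
    if m.sum(): print('lid',m.sum(),((q.min(0)+q.max(0))/2).round(4),(q.max(0)-q.min(0)).round(4))
q=W[(z>0)&(np.hypot(W[...,0]-t[0],W[...,1]-t[1])<.065)&(W[...,2]>.075)]; print('tips',np.sort(q[:,2])[[0,50]])
```

```text
[0.45835625 0.3688495  0.0712885 ] [3.14885006e-04 7.34702870e-01 6.78388802e-01 4.76356277e-04] 0.08536808057388111 [-0.17889318  0.90569468 -0.42549571] [ 5.41458683e-01  4.01491104e-01 -1.38851801e-01  1.02939283e+00
 -4.23587478e-04  2.19191598e+00]
lid 4480 [0.4564 0.3712 0.0625] [0.0529 0.0537 0.0068]
lid 293 [0.4572 0.3669 0.064 ] [0.0509 0.0496 0.0099]
lid 2 [0.6067 0.1925 0.0609] [0.0005 0.001  0.0024]
lid 305 [0.6317 0.2012 0.064 ] [0.0513 0.0525 0.0098]
lid 324 [0.5263 0.1225 0.064 ] [0.0521 0.0494 0.0099]
tips [0.1184723 0.1212192]
```

Tin 3's lid is at (0.4564,0.3712), so I'll shift (-1,2) and descend 95 mm.

{"name": "step_arm", "arguments": {"deltas": [[-1,2,-25,0,0,0,1],[0,0,-30,0,0,0,1],[0,0,-30,0,0,0,1],[0,0,-10,0,0,0,1],[0,0,0,0,0,0,1]]}}

```text
clock: 17.15
tcp_pos: [0.456, 0.3695, -0.0257]
orientation: [-0.0, 0.735, 0.678, -0.002]
wrist_force: [-1.0, -0.0, -0.3]
finger_gap: 0.0852
grip_force: 0.0
```

{"name": "step_arm", "arguments": {"deltas": [[0,0,0,0,0,0,-1],[0,0,0,0,0,0,-1],[0,0,0,0,0,0,-1],[0,0,0,0,0,0,-1],[0,0,0,0,0,0,-1]], "newtons": 40}}

```text
clock: 17.65
tcp_pos: [0.4578, 0.3718, -0.0222]
orientation: [0.001, 0.734, 0.679, 0.002]
wrist_force: [-0.5, -1.2, 5.5]
finger_gap: 0.0517
grip_force: 42.0
```

{"name": "step_arm", "arguments": {"deltas": [[0,0,10,0,0,0,-1],[0,0,20,0,0,0,-1],[0,0,20,0,0,0,-1],[0,0,0,0,0,0,-1],[0,0,0,0,0,0,-1]]}}

```text
clock: 18.15
tcp_pos: [0.4566, 0.3714, 0.0262]
orientation: [0.0, 0.734, 0.679, 0.001]
wrist_force: [-1.0, -0.3, -2.7]
finger_gap: 0.0519
grip_force: 42.4
```

{"name": "step_arm", "arguments": {"deltas": [[0,0,0,0,0,0,-1],[0,0,0,0,0,0,-1],[0,0,0,0,0,0,-1]]}}

```text
clock: 18.45
tcp_pos: [0.4557, 0.3707, 0.0248]
orientation: [-0.0, 0.734, 0.679, -0.001]
wrist_force: [0.2, -0.4, -2.5]
finger_gap: 0.0518
grip_force: 42.4
```

```bash
python3 heft.py
```

```text
[-0.16 -0.08 -2.4 ] [-2.52 -2.46 -2.74 -2.37 -2.64 -1.44 -2.67 -2.33]
[0.4564229  0.37113757 0.02583877] 0.051784126146137234 42.42772260680795
lid z [0.11013285 0.11077425 0.11148628]
```

Tin 3 weighs 2.4 N (0.25 kg), so tin 1 at 0.58 kg is the full one. I'll set tin 3 down and return to tin 1.

{"name": "step_arm", "arguments": {"deltas": [[0,0,-20,0,0,0,-1],[0,0,-20,0,0,0,-1],[0,0,-7,0,0,0,-1],[0,0,-2.5,0,0,0,-1],[0,0,0,0,0,0,-1]]}}

```text
clock: 19.4
tcp_pos: [0.4552, 0.3703, -0.0221]
orientation: [-0.0, 0.734, 0.679, -0.001]
wrist_force: [-6.5, -4.9, 8.3]
finger_gap: 0.0515
grip_force: 43.3
```

{"name": "step_arm", "arguments": {"deltas": [[0,0,0,0,0,0,1],[0,0,0,0,0,0,1],[0,0,0,0,0,0,1],[0,0,0,0,0,0,1],[0,0,10,0,0,0,1]]}}

```text
clock: 19.9
tcp_pos: [0.4554, 0.3705, -0.0147]
orientation: [-0.0, 0.734, 0.679, -0.001]
wrist_force: [-0.6, -0.1, -0.7]
finger_gap: 0.0852
grip_force: 0.0
```

{"name": "step_arm", "arguments": {"deltas": [[0,0,40,0,0,0,1],[0,0,45,0,0,0,1],[30,-28,0,0,0,-8,1],[30,-28,0,0,0,-8,1],[30,-28,0,0,0,-8,1]]}}

```text
clock: 20.4
tcp_pos: [0.5477, 0.2868, 0.073]
orientation: [0.0, 0.861, 0.509, 0.001]
wrist_force: [0.2, 0.7, -1.0]
finger_gap: 0.0855
grip_force: 0.0
```

{"name": "step_arm", "arguments": {"deltas": [[30,-28,0,0,0,-8,1],[30,-28,0,0,0,-8,1],[27,-28,0,0,0,0,1],[0,0,0,0,0,0,1],[0,0,0,0,0,0,1]]}}

```text
clock: 20.9
tcp_pos: [0.6338, 0.2022, 0.0715]
orientation: [-0.0, 0.923, 0.386, -0.0]
wrist_force: [0.3, 0.3, -0.4]
finger_gap: 0.0854
grip_force: 0.0
```

Run:
```python
from h import *
save("wrist","w9"); s=get_state(); t=s['tcp_pos']; print(t,s['orientation'],s['finger_gap'])
W,z=tips('w9')
c=(.6328,.2027)
m=(z>0)&(abs(W[...,2]-.064)<.005)&(np.hypot(W[...,0]-c[0],W[...,1]-c[1])<.035); q=W[m]; print('lid',m.sum(),((q.min(0)+q.max(0))/2).round(4),(q.max(0)-q.min(0)).round(4))
```

```text
[0.63303273 0.20313777 0.07148499] [-2.00635142e-04  9.22354035e-01  3.86345626e-01 -2.25769077e-04] 0.08544126460913729
lid 4381 [0.6319 0.202  0.0625] [0.0533 0.0525 0.0068]
```

{"name": "step_arm", "arguments": {"deltas": [[-0.5,-0.5,-25,0,0,0,1],[0,0,-30,0,0,0,1],[0,0,-30,0,0,0,1],[0,0,-10,0,0,0,1],[0,0,0,0,0,0,1]]}}

```text
clock: 21.45
tcp_pos: [0.6304, 0.2034, -0.0252]
orientation: [-0.0, 0.922, 0.387, -0.002]
wrist_force: [-0.0, 0.2, 0.8]
finger_gap: 0.0851
grip_force: 0.0
```

{"name": "step_arm", "arguments": {"deltas": [[0,0,0,0,0,0,-1],[0,0,0,0,0,0,-1],[0,0,0,0,0,0,-1],[0,0,0,0,0,0,-1],[0,0,0,0,0,0,-1]], "newtons": 50}}

```text
clock: 21.95
tcp_pos: [0.6343, 0.2033, -0.0214]
orientation: [0.0, 0.922, 0.387, 0.002]
wrist_force: [-0.5, 2.8, 5.7]
finger_gap: 0.0502
grip_force: 54.5
```

{"name": "step_arm", "arguments": {"deltas": [[0,0,10,0,0,0,-1],[0,0,25,0,0,0,-1],[0,0,30,0,0,0,-1],[0,0,30,0,0,0,-1],[0,0,30,0,0,0,-1]]}}

```text
clock: 22.45
tcp_pos: [0.6319, 0.2022, 0.1019]
orientation: [-0.0, 0.922, 0.386, -0.001]
wrist_force: [1.3, 0.6, -5.3]
finger_gap: 0.0502
grip_force: 53.5
```

{"name": "step_arm", "arguments": {"deltas": [[0,0,30,0,0,0,-1],[0,0,25,0,0,0,-1],[0,0,20,0,0,0,-1],[0,0,0,0,0,0,-1],[0,0,0,0,0,0,-1]]}}

```text
clock: 22.95
tcp_pos: [0.6326, 0.2024, 0.1757]
orientation: [0.0, 0.922, 0.386, -0.0]
wrist_force: [-1.1, 0.0, -5.9]
finger_gap: 0.0502
grip_force: 53.8
```

{"name": "step_arm", "arguments": {"deltas": [[0,0,0,0,0,0,-1],[0,0,0,0,0,0,-1],[0,0,0,0,0,0,-1]]}}

```text
clock: 23.25
tcp_pos: [0.6322, 0.2025, 0.1749]
orientation: [-0.0, 0.922, 0.387, -0.001]
wrist_force: [0.2, 0.5, -5.6]
finger_gap: 0.0499
grip_force: 53.8
```

```bash
python3 heft.py
python3 - <<'E'
from h import *
save("side","s9",s=1.5)
P,ok=world('s9'); m=ok&(np.hypot(P[...,0]-.632,P[...,1]-.203)<.04)&(P[...,2]>.1); print(np.sort(P[m][:,2])[[0,5,20]])
save("top","t9"); P,ok=world('t9'); v,u=np.mgrid[:384,:512]
m=ok&(u>300)&(u<400)&(v>205)&(v<290)&(P[...,2]>.07); print('knob',m.sum(),P[m].mean(0))
E
```

```text
[ 0.12  0.02 -5.39] [-5.61 -6.09 -5.57 -4.49 -5.54 -5.82 -4.69 -5.26]
[0.63290681 0.20266072 0.17637143] 0.049945502241027596 53.761643171310425
lid z [0.25994626 0.26057142 0.26128054]
[0.19799587 0.19939336 0.20182467]
knob 38 [ 0.44542948 -0.18285699  0.08967841]
```

View pics/s9.png

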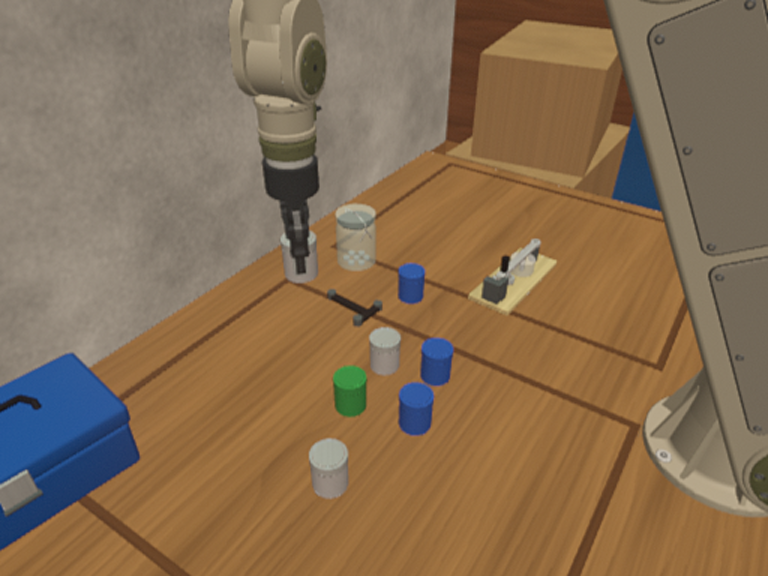

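The picture shows tin 1 held upright at (300,258), with its underside at z≈0.197. The other two tins are standing at (385,351) and (329,468), the keeper is shut, and the jar and tool haven't moved. I'm handing in.

```bash
python3 -c "from workcell import *; print(hand_in())"
```

```text
the job is handed in; nothing more can be done
None
```

I shut the keeper bar onto its hard stop, then hefted all three tins and handed in holding the heaviest (about 0.58 kg, against 0.13 and 0.25 kg) upright, its underside about 20 cm above the bench, with the other two tins standing and the jar and skate tool untouched.

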